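# Hang an air regulator in a T-slot stand

### The job

Hang the air regulator (the one with the blue knob) in the T-slot of the aluminium stand: bring its neck in through the slot's open front mouth, then slide it sideways to the end of the arm marked by the green tag. Leave it there hanging straight by its collar. Do not tip the regulator over, and leave the other things on the bench where they are.

Things in the scene. Friction and masses are not known exactly. Their poses are not given: they have to be found in the camera images.
- regulator: Air regulator, 176 mm tall, 0.35 to 0.6 kg, loose, upright on the bench. Origin: centre of its underside, z up its axis. From the foot: clear bowl 40 mm wide (0 to 62 mm), silver body 50 x 44 (62 to 100), brass neck 22 in diameter (100 to 124), steel collar 54 (124 to 132), round blue knob 38 (132 to 176) that does not turn. When hung, its foot is 36 mm above the bench
- regulator_neck (a point): Point on the regulator's axis at half height of the neck, 112 mm above its foot
- regulator_knob (a point): Point on the regulator's axis in the blue knob, 156 mm above its foot, 20 mm below its top: a good TCP height for a grasp from above, at any yaw
- stand: Fixed stand. Aluminium plate 120 x 220 x 6 mm, level, top face 160 mm above the bench, on four 14 mm posts (x -55 and 45, y +-100 mm) over a base 8 mm high; above it only two 4 mm tags. Origin on the bench under the crossing of its T-slot, x pointing inwards from the mouth, y left, z up. Plate spans x -65 to 55, y -110 to 110 mm
- slot_mouth (a point): Middle of the slot's open mouth, in the plate's front edge, at the plate's top. The slot is 34 mm wide everywhere: the neck passes, with the collar above the plate and the valve body below it (18 mm of play in height)
- slot_crossing (a point): Centre of the T's crossing at the plate's top, 65 mm inwards from slot_mouth. From here one slot arm runs along the stand's +y and one along -y; each is closed at 62 mm, so the neck's axis can go 51 mm from the crossing
- green_tag: Green tag, 60 x 20 x 4 mm, lying fixed on the plate beyond the end of the slot arm to be used, which may be the left or the right one. Origin at the centre of its underside, in line with the slot arms, 96 mm from the crossing (45 mm from the regulator's axis when the neck is at the end of that arm)
- red_tag: Red tag of the same size, beyond the end of the other arm (not to be used), 96 mm from the crossing
- lubricator: Lubricator: amber bowl, black body, brass stub on top, no knob; 50 x 44 x 112 mm, upright. Loose bystander; leave it. Origin at the centre of its underside
- mug: Blue mug, 80 mm wide, 95 mm tall. Loose bystander; leave it. Origin at the centre of its underside
- can: Yellow drinks can, 66 mm wide, 115 mm tall. Loose bystander; leave it. Origin at the centre of its underside
- wrench: Steel wrench, 190 mm long, lying flat. Loose bystander; leave it. Origin on its underside
- screwdriver: Screwdriver, 200 mm long, lying flat. Loose bystander; leave it. Origin on its underside
- fitting0: Brass fitting, 70 mm long, 28 mm high, lying. Loose bystander; leave it. Origin at the centre of its underside
- fitting1: Brass fitting like the other, 70 mm long, 28 mm high, lying. Loose bystander; leave it. Origin at the centre of its underside
Things that resemble listed ones, but are neither listed nor needed, are in the scene too. There is more than one size of the regulator; the job needs the middle-sized.

How it is judged:
By the outcome, as a careful person would: the job done as asked, in the order asked, and still so for the second after the job is handed in, with the robot touching nothing.
It also fails if it takes over 48 s, if anything falls off the work surface, if the arm or the gripper's body presses on something with over 40 N, if the wrist force passes 120 N, or if a joint passes its speed limit or range.

### The arm

A 6-joint arm with a two-finger parallel gripper is mounted at the origin on the work surface. World frame = base frame: x ahead of the robot, y to its left, z up, the work surface at z = 0. Lengths are in m, angles in rad, forces in N, time in s.
With the tool pointing down it reaches from about 0.3 to 0.875 m from the base axis. Payload 6.4 kg.
Tool frame: the origin (TCP) lies between the finger pads, 19 mm behind the fingertips; this is the grasp point; z points along the fingers, x is the direction in which the jaws open and shut, and the axes are right-handed (so a half turn about z gives the same grasp; the last joint's range is limited). The gripper opens to 85 mm and grips with 20 to 120 N. Pads are 22 mm wide; open, the fingers measure 114 mm over their backs; the gripper's body (76 mm by 85 mm) begins 54 mm behind the grasp point. The pads swing forward as they close: fully open they stand 13 mm farther back than shut.
Start: joints at [-1.326, 0.181, 1.607, -0, 1.354, -0.206], TCP at [0.251, -0.518, 0.25] pointing down, gripper open.
Joint ranges: [-2.99, 2.99], [-0.89, 2.07], [0.3, 2.58], [-1.14, 4.28], [0, 2.63], [-3.12, 3.12]. Speed limits (rad/s): [2.57, 2.57, 3.01, 3.14, 3.14, 3.14].

### API

Orientations are given as a unit quaternion [w, x, y, z].
In Python, from bench import get_obs, viewer, workorder gives the robot as it stands. The module is installed in compiled form; this text tells all that it offers.
- The arm moves only by the tool move_arm, never from a script. Its argument "increments" is a list of rows, each an object of numbers: "tx", "ty", "tz": the shift along the tool's x, y, z in m; "turn": the turn about the tool's z in degrees. A call has 1 to 20 rows; each row is the pose to reach, as a shift and turn from the pose commanded when the call began, along the tool's axes at that moment; what a row does not reach only later rows make up. A row lasts 1/12 s, in which the tool goes at most 41.7 mm and 7.16 degrees, less where a joint would pass 70% of its speed; a pose out of reach is approached as far as the arm can. A call with a gripper value outside its range is refused whole. "gripper" is the opening, from 0 (shut) to 1 (fully open), set as the call begins (left out, the last holds). The fingers move at their own pace and stop on an object; the grip force is fixed at half the most. Time passes only in rows, so rows that repeat a pose let the fingers close. It gives the time, the measured TCP pose, the force and the opening at its end, in the units of the state.
- get_obs(): the state, without advancing time (a new reading comes with each control period).
- viewer.camera(name): name is "scene" or "top" or "wrist"; returns (picture, depth): 480x640x3 uint8, red, green, blue; 480x640 float32, m along the optical axis (not along the pixel's ray), 0 where there is no reading.
- viewer.get_calibration(name): a dict with "intrinsics" (3x3 intrinsics, pixels), "origin" and "attitude" of the camera in the world. Camera axes: x right, y up, looking along -z (the intrinsics and any distortion apply to the point x, -y, -z); pixel columns grow to the right and rows downward; lengths in m; the calibration is good to about 2 mm. The wrist camera is an equidistant fisheye: a pixel r from the principal point sees the ray r / f radians off the axis. A picture is of the moment at which its call begins: read the wrist's pose just before it. get_calibration takes no time and is no camera call; for the wrist camera it gives the pose at the moment of the call.
- workorder.hand_in(): hands the job in, once; it reports no verdict.
The state is a dict: "time_s": time; "q": joint angles; "dq": joint speeds; "joint_efforts": joint torques, N m; "eef_pos": TCP position; "eef_rot": TCP orientation; "wrist_force": force on the tool from outside, world axes, zero at the start; "torque": the same for the moment, N m; "opening": opening from 0.0 (shut) to 1.0 (fully open).
Only numpy, scipy, OpenCV 4.12 (cv2) and the standard library are available. Lean on these libraries where they do the work, as an engineer would, in place of code of your own. Each camera call takes 0.05 s, during which the arm holds its last target.

## Working session

There is one attempt and no reset: what is moved stays moved. The work goes in short steps, Python scripts to look and compute and a tool call to move; the robot and the scene stay as the last step left them, time stands still between calls to the robot, and variables do not carry over. Pictures are saved under pics/ and viewed, and the job is handed in when it is done.

Besides the shell and the picture viewer there is one more tool, called after ">>>" as a command line: name --argument value ..., lists and objects as JSON in quotes. move_arm: Moves the arm, as the interface text tells. Its arguments: {"type":"object","properties":{"increments":{"type":"array"},"gripper":{"type":"number"}},"required":["increments"]}

```bash
mkdir -p pics
cat > h.py <<'E'
import numpy as np,cv2,json
from bench import get_obs,viewer,workorder
def grab(n,tag):
    c=viewer.get_calibration(n); p,d=viewer.camera(n)
    cv2.imwrite(f'pics/{tag}.png',p[:,:,::-1]); np.savez(f'{tag}.npz',p=p,d=d,K=c['intrinsics'],o=c['origin'],a=np.array(c['attitude']))
    return c
E
python3 - <<'E'
from h import *
for n in('scene','top'):
    c=grab(n,n+'0'); print(n,c)
print(get_obs())
E
```

```text
scene {'intrinsics': array([[499.42644594,   0.        , 316.69490285],
       [  0.        , 499.42644594, 241.71576277],
       [  0.        ,   0.        ,   1.        ]]), 'origin': array([ 1.42337363, -0.00863357,  0.70316528]), 'attitude': array([0.6391741 , 0.32978733, 0.32736078, 0.61280642])}
top {'intrinsics': array([[456.31529411,   0.        , 326.29439586],
       [  0.        , 456.31529411, 235.99071268],
       [  0.        ,   0.        ,   1.        ]]), 'origin': array([ 0.4082985 , -0.01610627,  1.09703504]), 'attitude': array([ 0.70883215,  0.04674299, -0.03962568, -0.70271038])}
{'time_s': 0.1, 'q': array([-1.32627575e+00,  1.81485191e-01,  1.60788491e+00, -1.74051685e-05,
        1.35375145e+00, -2.06306180e-01]), 'dq': array([ 8.35273418e-05, -1.59408846e-03, -1.88701009e-03, -1.84573949e-05,
        4.22264062e-05,  3.77676259e-04]), 'joint_efforts': array([ 9.04454937e-04, -4.45875120e+01, -3.52235270e+01, -2.94288975e-04,
        4.14193841e-03,  3.90625388e-06]), 'eef_pos': array([ 0.2504312 , -0.51710616,  0.24917499]), 'eef_rot': array([-5.23998361e-04,  8.47263945e-01, -5.31171557e-01, -5.56668108e-04]), 'wrist_force': array([-0.06299886, -0.23430558, -0.06893659]), 'torque': array([0.03591965, 0.00050009, 0.06643427]), 'opening': 1.0027680443980769}
```

View pics/scene0.png

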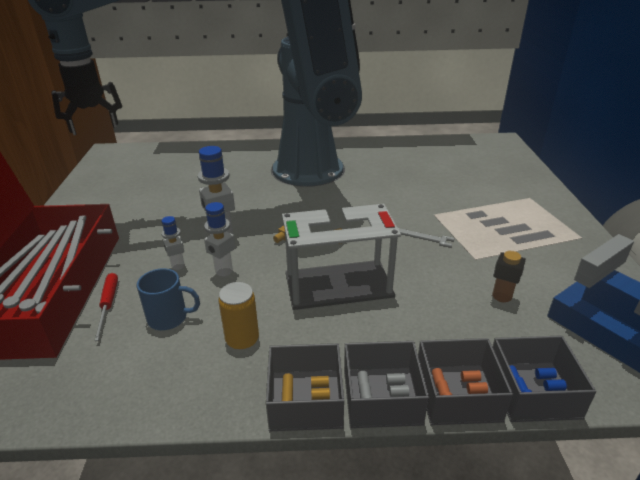

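View pics/top0.png

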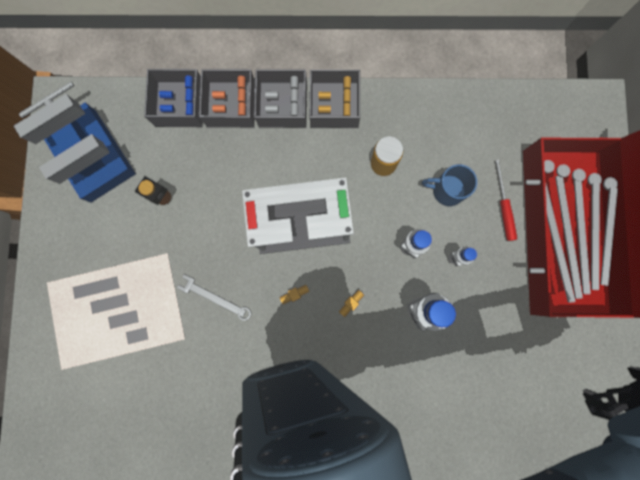

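Three blue-knobbed regulators appear in the top view at (421,240), (468,256) and (440,313). The one at (421,240) looks middle-sized, and I'll check it by height in an enlarged crop.

```bash
cat >> h.py <<'E'
from scipy.spatial.transform import Rotation as R
def load(tag):
    z=np.load(tag+'.npz'); return z
def cloud(z):
    K=z['K'];d=z['d'];v,u=np.mgrid[0:480,0:640]
    P=np.stack([(u-K[0,2])/K[0,0]*d,-(v-K[1,2])/K[1,1]*d,-d],-1)
    w,x,y,q=z['a']; W=P@R.from_quat([x,y,q,w]).as_matrix().T+z['o']
    W[d==0]=np.nan; return W
E
python3 - <<'E'
from h import *
import warnings;warnings.simplefilter('ignore')
z=load('top0');W=cloud(z);p=z['p']
hsv=cv2.cvtColor(p,cv2.COLOR_RGB2HSV)
for n,(u,v) in dict(mid=(421,240),small=(468,256),big=(440,313)).items():
    s=np.s_[v-22:v+23,u-22:u+23]
    w=W[s].reshape(-1,3);h=hsv[s].reshape(-1,3)
    m=(h[:,0]>100)&(h[:,0]<125)&(h[:,1]>150)
    zt=np.nanpercentile(w[m,2],90); k=m&(w[:,2]>zt-.006)
    print(n,zt,(np.nanmin(w[k],0)+np.nanmax(w[k],0))/2,np.nanmax(w[k],0)-np.nanmin(w[k],0))
print('table',[W[a,b] for a,b in((380,220),(150,300))])
for nm,lo,hi in(('green',45,85),('red',-1,5)):
    m=(hsv[:,:,0]>=lo)&(hsv[:,:,0]<=hi)&(hsv[:,:,1]>150)&(W[:,:,2]>.13)&(W[:,:,2]<.2)
    m[:,500:]=0
    m=m.astype(np.uint8);n,l,st,c=cv2.connectedComponentsWithStats(m)
    i=1+np.argmax(st[1:,4]); w=W[l==i]; vv,uu=np.nonzero(l==i)
    r=cv2.minAreaRect(w[:,:2].astype(np.float32)); print(nm,st[i],np.nanmean(w,0),r)
m=(W[:,:,2]>.145)&(W[:,:,2]<.18);m[:,:235]=0;m[:,362:]=0;m[:170]=0;m[255:]=0
r=cv2.minAreaRect(W[m][:,:2].astype(np.float32));print('plate',r,np.nanmedian(W[m][:,2]))
c1=cv2.resize(p[170:350,380:500],None,fx=4,fy=4,interpolation=2)[:600]
c2=cv2.resize(p[165:260,230:370],None,fx=5,fy=5,interpolation=2)
cv2.imwrite('pics/c2.png',c2[:,:,::-1])
q=load('scene0')['p'];c3=cv2.resize(q[135:285,145:265],None,fx=4,fy=4,interpolation=2)
cv2.imwrite('pics/c3.png',c3[:,:,::-1])
E
```

```text
mid 0.17696925763260407 [ 0.51699119 -0.20078759  0.1752167 ] [0.03288602 0.03234851 0.00799738]
small 0.13282138142913558 [ 0.49105378 -0.30924394  0.13039676] [0.02133759 0.02399246 0.00688728]
big 0.23823369685956408 [ 0.37156717 -0.22249853  0.23679112] [0.0442003  0.04667498 0.00908181]
table [array([0.20229725, 0.24040732, 0.00187887]), array([ 0.757902  ,  0.06292052, -0.00149082])]Traceback (most recent call last):
  File "<stdin>", line 16, in <module>
    return _wrapfunc(a, 'argmax', axis=axis, out=out, **kwds)
    return bound(*args, **kwds)
ValueError: attempt to get argmax of an empty sequence
```

Run:
```python
from h import *
import warnings;warnings.simplefilter('ignore')
z=load('top0');W=cloud(z);p=z['p']
hsv=cv2.cvtColor(p,cv2.COLOR_RGB2HSV)
print(hsv[205,342],hsv[215,251],W[205,342],W[215,251],W[188,300])
for nm,(u,v) in dict(green=(342,205),red=(251,215)).items():
    a=hsv.astype(int); m=(np.abs(a[:,:,0]-a[v,u,0])<8)&(a[:,:,1]>130)
    l=cv2.connectedComponents(m.astype(np.uint8))[1]; w=W[l==l[v,u]]
    print(nm,len(w),np.nanmean(w,0),cv2.minAreaRect(w[~np.isnan(w[:,0]),:2].astype(np.float32)))
m=(W[:,:,2]>.145)&(W[:,:,2]<.18);m[:,:235]=0;m[:,362:]=0;m[:170]=0;m[255:]=0
r=cv2.minAreaRect(W[m][:,:2].astype(np.float32));print('plate',r,np.nanmedian(W[m][:,2]))
c2=cv2.resize(p[165:260,230:370],None,fx=5,fy=5,interpolation=2)
cv2.imwrite('pics/c2.png',c2[:,:,::-1])
q=load('scene0')['p'];c3=cv2.resize(q[135:285,145:265],None,fx=4,fy=4,interpolation=2)
cv2.imwrite('pics/c3.png',c3[:,:,::-1])
```

```text
[ 66 128 177] [  1 174 205] [ 0.58743664 -0.03811662  0.16679624] [0.56526582 0.15025765 0.16532779] [0.62461863 0.05005689 0.15868466]
green 307161 [ 0.6229917   0.02840801 -0.06167318] ((0.7195501327514648, 0.11283862590789795), (1.6839959621429443, 2.652813196182251), 0.08017842471599579)
red 198 [0.56666181 0.15096781 0.16282398] ((0.5668913722038269, 0.1507856398820877), (0.05456266924738884, 0.015857594087719917), 7.735647201538086)
plate ((0.5755898356437683, 0.05540446192026138), (0.12109271436929703, 0.22075311839580536), 7.5117034912109375) 0.1590702811635229
```

View pics/c3.png

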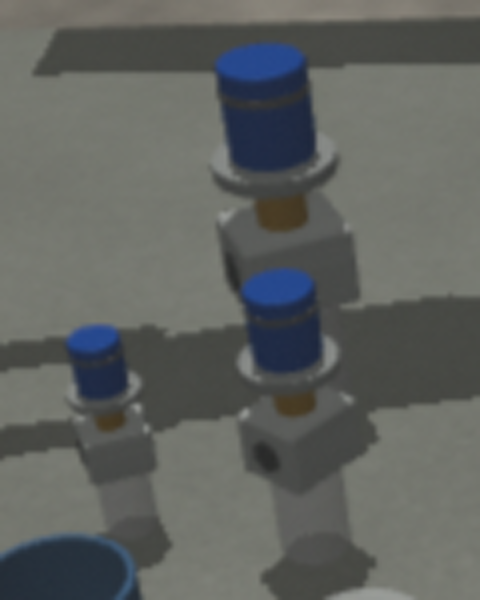

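View pics/c2.png

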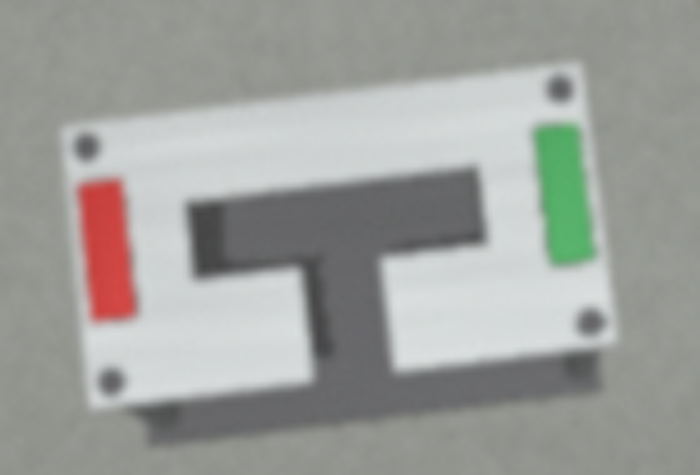

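Crop check: the regulator at (421,240), about 177 mm tall, is the middle one (176 mm). Its neighbours are about 133 and 238 mm tall. In the stand crop the mouth faces the robot and the green tag is on the right (the −y arm). Next I'll refine the positions from pixel rays.

```bash
cat >> h.py <<'E'
def rayz(z,u,v,h):
    K=z['K']; d=np.array([(u-K[0,2])/K[0,0],-(v-K[1,2])/K[1,1],-1])
    w,x,y,q=z['a']; d=R.from_quat([x,y,q,w]).as_matrix()@d
    return z['o']+d*(h-z['o'][2])/d[2]
E
python3 - <<'E'
from h import *
z=load('top0')
f=lambda a,b,h:rayz(z,230+(a-2)/5,165+(b-2)/5,h)[:2]
r=f(107,250,.164);g=f(565,195,.164);c=(r+g)/2
print('red',r,'green',g,'cross',c,'len',np.linalg.norm(r-g),'yaw',np.degrees(np.arctan2(-(r-g)[0],(r-g)[1])))
l=f(191,240,.16);q=f(482,206,.16);print('slot ends mid',(l+q)/2,np.linalg.norm(l-q))
print('mouth',f(352,378,.16),'width',np.linalg.norm(f(313,382,.16)-f(393,374,.16)))
p=z['p'];cv2.imwrite('pics/c4.png',cv2.resize(p[215:275,390:490],None,fx=8,fy=8,interpolation=2)[:,:,::-1])
# scene ray for knob
s=load('scene0');W=cloud(s);print(W[208,216],W[208,216])
E
```

```text
red [0.56633052 0.15051948] green [ 0.59093951 -0.039414  ] cross [0.57863502 0.05555274] len 0.19152109089915567 yaw 7.382478439936322
slot ends mid [0.5791511  0.05567893] 0.12216121685481289
mouth [0.51414975 0.04816957] width 0.033244940901530295
[ 0.52922353 -0.19302815  0.17806098] [ 0.52922353 -0.19302815  0.17806098]
```

View pics/c4.png

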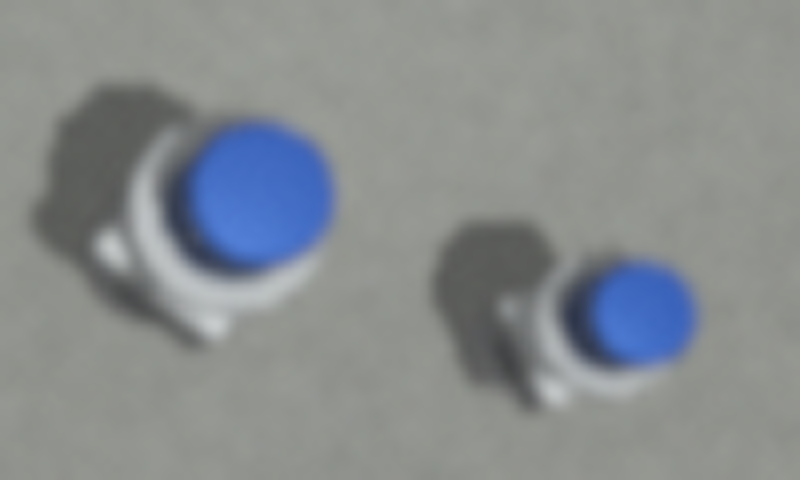

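Run:
```python
from h import *
z=load('top0');k=rayz(z,390+(260-3.5)/8,215+(195-3.5)/8,.176);print('top',k)
s=load('scene0');k2=rayz(s,145+(280-1.5)/4,135+(288-1.5)/4,.176);print('scene',k2)
o=get_obs();w,x,y,q=o['eef_rot'];M=R.from_quat([x,y,q,w]).as_matrix();print(M.round(4))
for k in((.517,-.201,.25),(.517,-.201,.156)):print(M.T@(np.array(k)-o['eef_pos']))
```

```text
top [ 0.51694383 -0.2005686   0.176     ]
scene [ 0.51991491 -0.1973611   0.176     ]
[[ 4.357e-01 -9.001e-01 -4.000e-04]
 [-9.001e-01 -4.357e-01  1.500e-03]
 [-1.500e-03 -3.000e-04 -1.000e+00]]
[-0.16837599 -0.37766655 -0.00046045]
[-0.168235   -0.37763867  0.09353944]
```

>>> move_arm --increments '[{"tx":-0.003,"ty":-0.006,"tz":-0.01},{"tx":-0.01,"ty":-0.022,"tz":-0.025},{"tx":-0.02,"ty":-0.045,"tz":-0.04},{"tx":-0.034,"ty":-0.076,"tz":-0.04},{"tx":-0.049,"ty":-0.11,"tz":-0.04},{"tx":-0.064,"ty":-0.144,"tz":-0.04},{"tx":-0.079,"ty":-0.178,"tz":-0.04},{"tx":-0.094,"ty":-0.212,"tz":-0.04},{"tx":-0.109,"ty":-0.246,"tz":-0.04},{"tx":-0.124,"ty":-0.28,"tz":-0.04},{"tx":-0.138,"ty":-0.31,"tz":-0.04},{"tx":-0.15,"ty":-0.336,"tz":-0.04},{"tx":-0.16,"ty":-0.358,"tz":-0.04},{"tx":-0.166,"ty":-0.372,"tz":-0.04},{"tx":-0.168,"ty":-0.377,"tz":-0.04},{"tx":-0.168,"ty":-0.3775,"tz":-0.04},{"tx":-0.168,"ty":-0.3775,"tz":-0.04}]' --gripper 1

```text
validation failed for argument at $.in...
```

Run:
```python
from h import *
c=grab('wrist','w0');print(c,get_obs()['eef_pos'])
```

```text
{'intrinsics': array([[371.64829954,   0.        , 315.37977105],
       [  0.        , 371.64829954, 238.74716923],
       [  0.        ,   0.        ,   1.        ]]), 'origin': array([ 0.31815839, -0.48504919,  0.37259401]), 'attitude': array([ 0.83806551, -0.12452948,  0.07902481, -0.52525583])} [ 0.25044601 -0.51716445  0.24929185]
```

View pics/w0.png

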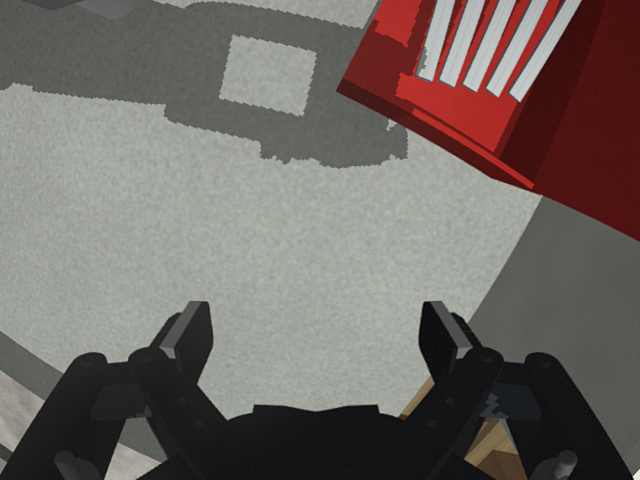

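The move was refused: validation failed somewhere in the increments, and nothing moved. Perhaps each row needs all four numbers, so I'll try that with a small first move.

>>> move_arm --increments '[{"tx":-0.003,"ty":-0.006,"tz":-0.01,"turn":0},{"tx":-0.01,"ty":-0.022,"tz":-0.025,"turn":0},{"tx":-0.02,"ty":-0.045,"tz":-0.04,"turn":0}]' --gripper 1

```text
time_s: 0.4
eef_pos: [0.2818, -0.4799, 0.2903]
eef_rot: [-0.0, 0.847, -0.532, -0.001]
wrist_force: [1.0, 0.5, 0.2]
opening: 1.0
```

All four keys are needed. I'll carry on to above the regulator.

>>> move_arm --increments '[{"tx":-0.012,"ty":-0.028,"tz":0,"turn":0},{"tx":-0.026,"ty":-0.058,"tz":0,"turn":0},{"tx":-0.04,"ty":-0.09,"tz":0,"turn":0},{"tx":-0.054,"ty":-0.122,"tz":0,"turn":0},{"tx":-0.068,"ty":-0.154,"tz":0,"turn":0},{"tx":-0.082,"ty":-0.186,"tz":0,"turn":0},{"tx":-0.096,"ty":-0.218,"tz":0,"turn":0},{"tx":-0.11,"ty":-0.248,"tz":0,"turn":0},{"tx":-0.122,"ty":-0.275,"tz":0,"turn":0},{"tx":-0.133,"ty":-0.299,"tz":0,"turn":0},{"tx":-0.142,"ty":-0.318,"tz":0,"turn":0},{"tx":-0.147,"ty":-0.33,"tz":0,"turn":0},{"tx":-0.148,"ty":-0.3325,"tz":0,"turn":0},{"tx":-0.148,"ty":-0.3325,"tz":0,"turn":0},{"tx":-0.148,"ty":-0.3325,"tz":0,"turn":0}]'

```text
time_s: 1.65
eef_pos: [0.5167, -0.2025, 0.2901]
eef_rot: [0.0, 0.847, -0.531, -0.0]
wrist_force: [-0.4, -1.1, -0.4]
opening: 0.996
```

Run:
```python
from h import *
c=grab('wrist','w1');print(c,get_obs()['eef_pos'])
```

```text
{'intrinsics': array([[371.64829954,   0.        , 315.37977105],
       [  0.        , 371.64829954, 238.74716923],
       [  0.        ,   0.        ,   1.        ]]), 'origin': array([ 0.58445573, -0.17021941,  0.41344689]), 'attitude': array([ 0.83787187, -0.1253302 ,  0.0785377 , -0.52544733])} [ 0.51656565 -0.20276725  0.29004181]
```

View pics/w1.png

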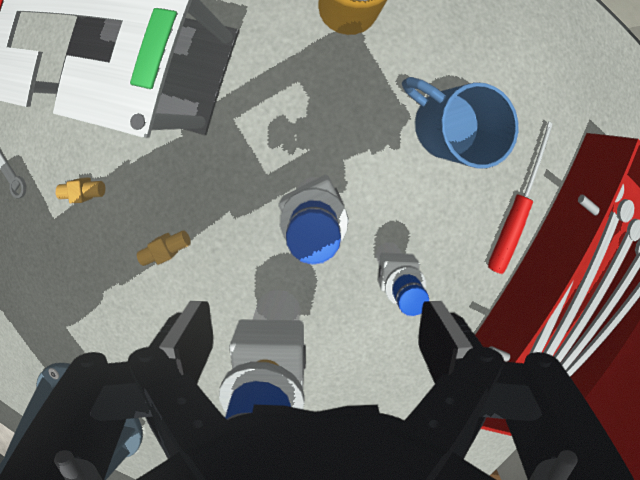

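Run:
```python
from h import *
p=load('w1')['p'];cv2.imwrite('pics/c5.png',cv2.resize(p[165:285,260:450],None,fx=4,fy=4,interpolation=2)[:,:,::-1])
```

```text
(no output)
```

View pics/c5.png

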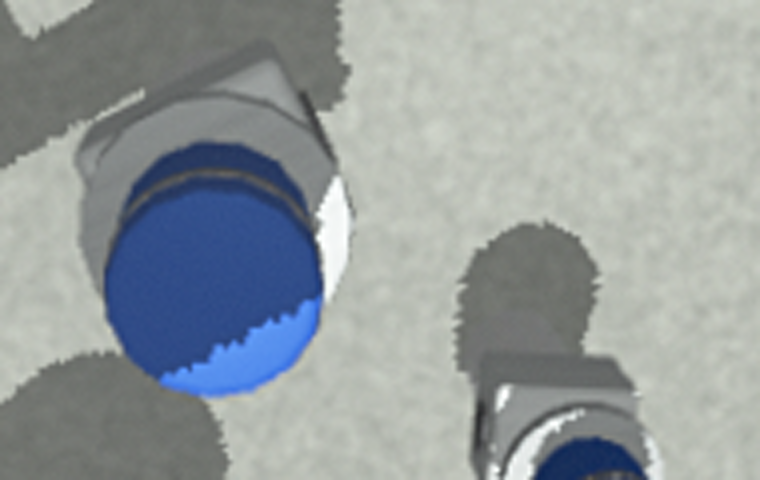

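```bash
cat >> h.py <<'E'
def fish(z,u,v,h):
    K=z['K'];a=np.array([u-K[0,2],v-K[1,2]]);r=np.hypot(*a);t=r/K[0,0];a=a/r*np.sin(t)
    d=np.array([a[0],-a[1],-np.cos(t)]);w,x,y,q=z['a'];d=R.from_quat([x,y,q,w]).as_matrix()@d
    return z['o']+d*(h-z['o'][2])/d[2]
E
python3 - <<'E'
from h import *
z=load('w1');k=fish(z,260+(214-1.5)/4,165+(292-1.5)/4,.176);print(k)
o=get_obs();w,x,y,q=o['eef_rot'];M=R.from_quat([x,y,q,w]).as_matrix()
print(o['time_s'],o['eef_pos'],M.T@(np.array([.5175,-.2005,.156])-o['eef_pos']))
E
```

```text
[ 0.5191208  -0.20017963  0.176     ]
1.7 [ 0.51656565 -0.20276725  0.29004181] [-0.00165489 -0.00189167  0.13404067]
```

Knob axis is at about (0.518, −0.200), with the cameras agreeing to 2–3 mm. I'll descend.

>>> move_arm --increments '[{"tx":-0.0008,"ty":-0.001,"tz":0.005,"turn":0},{"tx":-0.0016,"ty":-0.0024,"tz":0.018,"turn":0},{"tx":-0.0016,"ty":-0.0024,"tz":0.035,"turn":0},{"tx":-0.0016,"ty":-0.0024,"tz":0.053,"turn":0},{"tx":-0.0016,"ty":-0.0024,"tz":0.07,"turn":0},{"tx":-0.0016,"ty":-0.0024,"tz":0.086,"turn":0},{"tx":-0.0016,"ty":-0.0024,"tz":0.1,"turn":0},{"tx":-0.0016,"ty":-0.0024,"tz":0.112,"turn":0},{"tx":-0.0016,"ty":-0.0024,"tz":0.122,"turn":0},{"tx":-0.0016,"ty":-0.0024,"tz":0.129,"turn":0},{"tx":-0.0016,"ty":-0.0024,"tz":0.133,"turn":0},{"tx":-0.0016,"ty":-0.0024,"tz":0.134,"turn":0},{"tx":-0.0016,"ty":-0.0024,"tz":0.134,"turn":0},{"tx":-0.0016,"ty":-0.0024,"tz":0.134,"turn":0}]'

```text
time_s: 2.87
eef_pos: [0.519, -0.1996, 0.1567]
eef_rot: [0.0, 0.847, -0.531, 0.001]
wrist_force: [0.5, -0.0, 0.1]
opening: 0.999
```

Run:
```python
from h import *
grab('wrist','w2');print(get_obs()['eef_pos'])
```

```text
[ 0.51907157 -0.19965111  0.15677816]
```

View pics/w2.png

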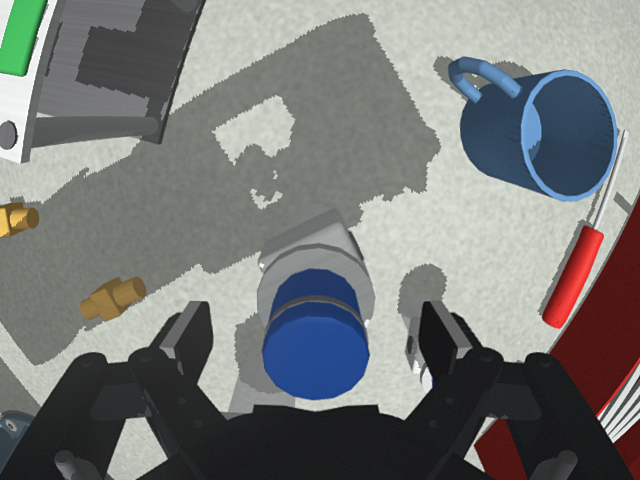

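The knob (316,345) is centred between the pads (about 200 and 433), so I'll close.

>>> move_arm --increments '[{"tx":0,"ty":0,"tz":0,"turn":0},{"tx":0,"ty":0,"tz":0,"turn":0},{"tx":0,"ty":0,"tz":0,"turn":0},{"tx":0,"ty":0,"tz":0,"turn":0},{"tx":0,"ty":0,"tz":0,"turn":0},{"tx":0,"ty":0,"tz":0,"turn":0},{"tx":0,"ty":0,"tz":0,"turn":0},{"tx":0,"ty":0,"tz":0,"turn":0},{"tx":0,"ty":0,"tz":0,"turn":0},{"tx":0,"ty":0,"tz":0,"turn":0},{"tx":0,"ty":0,"tz":0,"turn":0},{"tx":0,"ty":0,"tz":0,"turn":0}]' --gripper 0

```text
time_s: 3.92
eef_pos: [0.5189, -0.1996, 0.1564]
eef_rot: [0.0, 0.847, -0.531, 0.0]
wrist_force: [0.2, 0.4, 5.4]
opening: 0.433
```

>>> move_arm --increments '[{"tx":0,"ty":0,"tz":-0.002,"turn":0},{"tx":0,"ty":0,"tz":-0.006,"turn":0},{"tx":0,"ty":0,"tz":-0.011,"turn":0},{"tx":0,"ty":0,"tz":-0.017,"turn":0},{"tx":0,"ty":0,"tz":-0.023,"turn":0},{"tx":0,"ty":0,"tz":-0.029,"turn":0},{"tx":0,"ty":0,"tz":-0.035,"turn":0},{"tx":0,"ty":0,"tz":-0.04,"turn":0},{"tx":0,"ty":0,"tz":-0.043,"turn":0},{"tx":0,"ty":0,"tz":-0.045,"turn":0},{"tx":0,"ty":0,"tz":-0.045,"turn":0},{"tx":0,"ty":0,"tz":-0.045,"turn":0}]'

```text
time_s: 4.92
eef_pos: [0.5185, -0.1993, 0.2009]
eef_rot: [-0.0, 0.847, -0.531, -0.0]
wrist_force: [0.6, -0.5, -5.1]
opening: 0.432
```

Run:
```python
from h import *
grab('scene','s1')
o=get_obs();print(o['eef_pos'],o['wrist_force'])
w,x,y,q=o['eef_rot'];M=R.from_quat([x,y,q,w]).as_matrix()
th=np.radians(7.4);S=np.array([[np.cos(th),-np.sin(th)],[np.sin(th),np.cos(th)]]);c=np.array([.579,.0556])
print(M.round(4))
for n,l in dict(out=(-.14,0),mouth=(-.065,0),cross=(0,0),end=(0,-.051)).items():
    k=S@l+c; print(n,k,M.T@(np.array([*k,o['eef_pos'][2]])-o['eef_pos']))
```

```text
[ 0.5183993  -0.19929176  0.20068749] [ 0.50292553 -0.45131959 -5.31495482]
[[ 4.356e-01 -9.001e-01 -5.000e-04]
 [-9.001e-01 -4.356e-01  3.000e-04]
 [-5.000e-04  3.000e-04 -1.000e+00]]
out [0.44016604 0.03756862] [-2.47285600e-01 -3.27582129e-02  1.08524908e-04]
mouth [0.51454137 0.04722829] [-2.23581981e-01 -1.03913940e-01  7.77201157e-05]
cross [0.579  0.0556] [-2.03038844e-01 -1.65582236e-01  5.10226287e-05]
end [0.58556858 0.00502477] [-1.54652951e-01 -1.49463768e-01  3.24538533e-05]
```

View pics/s1.png

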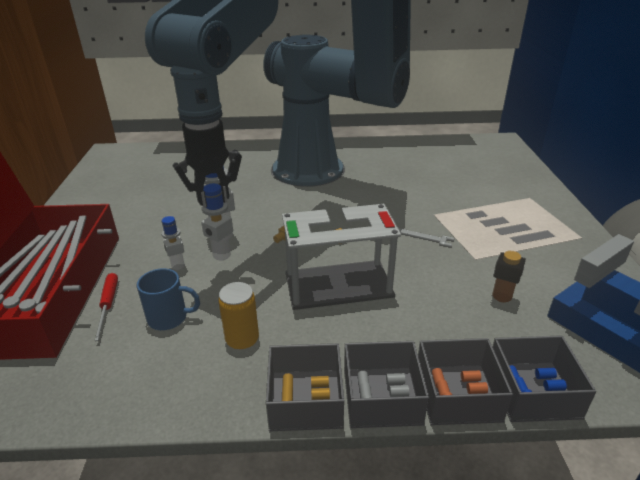

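Lifted about 45 mm at 5 N. Now I'll move to in front of the mouth.

>>> move_arm --increments '[{"tx":-0.004,"ty":0,"tz":0,"turn":0},{"tx":-0.012,"ty":0,"tz":0,"turn":0},{"tx":-0.024,"ty":0,"tz":0,"turn":0},{"tx":-0.04,"ty":0,"tz":0,"turn":0},{"tx":-0.057,"ty":0,"tz":0,"turn":0},{"tx":-0.075,"ty":0,"tz":0,"turn":0},{"tx":-0.093,"ty":0,"tz":0,"turn":0},{"tx":-0.111,"ty":-0.001,"tz":0,"turn":0},{"tx":-0.129,"ty":-0.003,"tz":0,"turn":0},{"tx":-0.147,"ty":-0.006,"tz":0,"turn":0},{"tx":-0.164,"ty":-0.009,"tz":0,"turn":0},{"tx":-0.18,"ty":-0.013,"tz":0,"turn":0},{"tx":-0.195,"ty":-0.017,"tz":0,"turn":0},{"tx":-0.209,"ty":-0.021,"tz":0,"turn":0},{"tx":-0.221,"ty":-0.025,"tz":0,"turn":0},{"tx":-0.232,"ty":-0.028,"tz":0,"turn":0},{"tx":-0.24,"ty":-0.031,"tz":0,"turn":0},{"tx":-0.245,"ty":-0.0325,"tz":0,"turn":0},{"tx":-0.247,"ty":-0.033,"tz":0,"turn":0},{"tx":-0.247,"ty":-0.033,"tz":0,"turn":0}]'

```text
time_s: 6.63
eef_pos: [0.4406, 0.0376, 0.201]
eef_rot: [0.0, 0.847, -0.531, 0.0]
wrist_force: [-0.6, 0.7, -5.9]
opening: 0.43
```

Run:
```python
from h import *
grab('wrist','w3');grab('scene','s3')
o=get_obs();print(o['eef_pos'],o['wrist_force'])
q=load('s3')['p'];cv2.imwrite('pics/c6.png',cv2.resize(q[130:310,240:440],None,fx=4,fy=3.3,interpolation=2)[:,:,::-1])
```

```text
[0.44080015 0.03697312 0.20101069] [-0.50428992  0.40273919 -5.46117962]
```

View pics/w3.png

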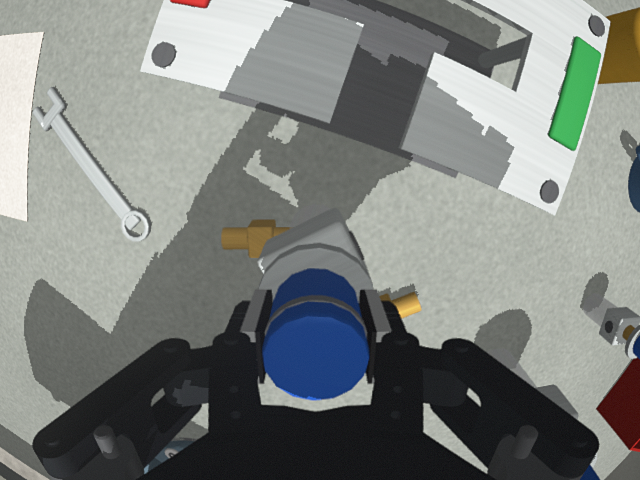

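View pics/c6.png

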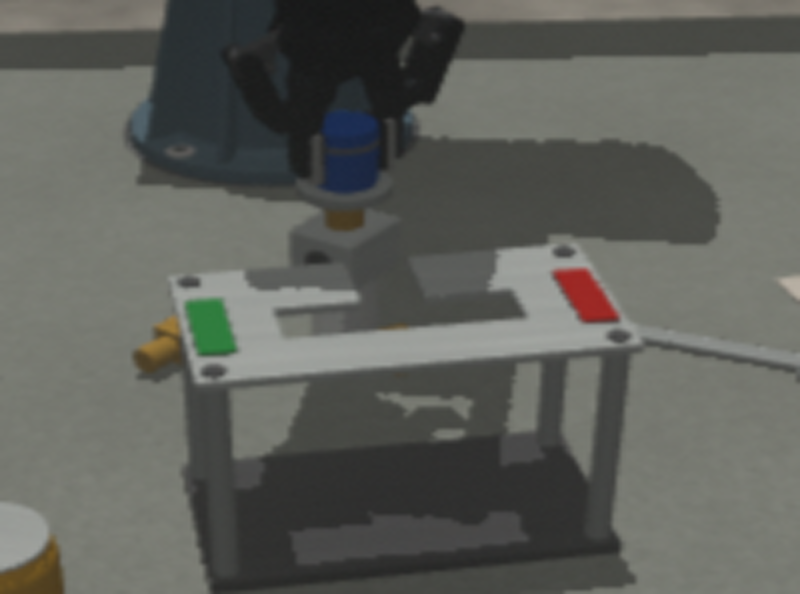

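Run:
```python
from h import *
z=load('w3');cv2.imwrite('pics/c7.png',cv2.resize(z['p'][0:200,210:470],None,fx=3,fy=3,interpolation=2)[:,:,::-1])
```

```text
(no output)
```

View pics/c7.png

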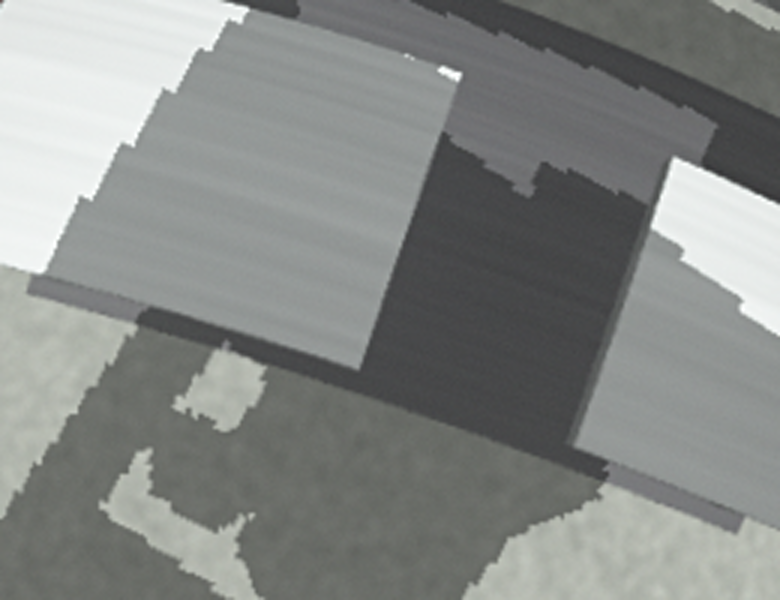

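Run:
```python
from h import *
z=load('w3');f=lambda a,b:fish(z,210+(a-1)/3,(b-1)/3,.16)[:2]
lf,rf,li,ri=f(360,369),f(577,443),f(461,73),f(672,158)
print(lf,rf,li,ri,'w',np.linalg.norm(lf-rf),np.linalg.norm(li-ri))
m=(lf+rf)/2;i=(li+ri)/2;d=i-m;print('mouth',m,'inner',i,'len',np.linalg.norm(d),'yaw',np.degrees(np.arctan2(d[1],d[0])))
# knob top centre
k=fish(z,316,358,.221);print('knob?',k)
```

```text
[0.51336174 0.06545305] [0.51833068 0.03182242] [0.56067079 0.07198315] [0.56475437 0.03841077] w 0.03399573132612625 0.03381981636010911
mouth [0.51584621 0.04863774] inner [0.56271258 0.05519696] len 0.04732314582972815 yaw 7.967127376657151
knob? [0.44232229 0.03769222 0.221     ]
```

The mouth measured by the wrist camera, (0.516, 0.049), agrees with the top camera to 2 mm and lines up with the neck. Going in.

>>> move_arm --increments '[{"tx":0.001,"ty":-0.003,"tz":0,"turn":0},{"tx":0.0025,"ty":-0.009,"tz":0,"turn":0},{"tx":0.005,"ty":-0.017,"tz":0,"turn":0},{"tx":0.008,"ty":-0.026,"tz":0,"turn":0},{"tx":0.011,"ty":-0.035,"tz":0,"turn":0},{"tx":0.014,"ty":-0.044,"tz":0,"turn":0},{"tx":0.017,"ty":-0.053,"tz":0,"turn":0},{"tx":0.02,"ty":-0.062,"tz":0,"turn":0},{"tx":0.023,"ty":-0.071,"tz":0,"turn":0},{"tx":0.026,"ty":-0.08,"tz":0,"turn":0},{"tx":0.029,"ty":-0.089,"tz":0,"turn":0},{"tx":0.032,"ty":-0.098,"tz":0,"turn":0},{"tx":0.035,"ty":-0.107,"tz":0,"turn":0},{"tx":0.0375,"ty":-0.116,"tz":0,"turn":0},{"tx":0.04,"ty":-0.124,"tz":0,"turn":0},{"tx":0.042,"ty":-0.13,"tz":0,"turn":0},{"tx":0.043,"ty":-0.133,"tz":0,"turn":0},{"tx":0.043,"ty":-0.1337,"tz":0,"turn":0},{"tx":0.043,"ty":-0.1337,"tz":0,"turn":0},{"tx":0.043,"ty":-0.1337,"tz":0,"turn":0}]'

```text
time_s: 8.4
eef_pos: [0.5794, 0.0569, 0.2008]
eef_rot: [0.0, 0.847, -0.531, -0.0]
wrist_force: [0.6, -0.5, -5.1]
opening: 0.431
```

Run:
```python
from h import *
grab('wrist','w4');grab('scene','s4')
o=get_obs();print(o['eef_pos'],o['wrist_force'])
q=load('s4')['p'];a=cv2.resize(q[130:310,270:420],None,fx=2.7,fy=2.7,interpolation=2)
b=cv2.resize(load('w4')['p'],(395,486))
b=cv2.resize(load('w4')['p'][100:480,150:480],(395,486))
cv2.imwrite('pics/c8.png',np.hstack([a,b])[:,:,::-1])
```

```text
[0.57941154 0.0568426  0.20098445] [ 0.12171074 -0.14252051 -5.82659529]
```

View pics/c8.png

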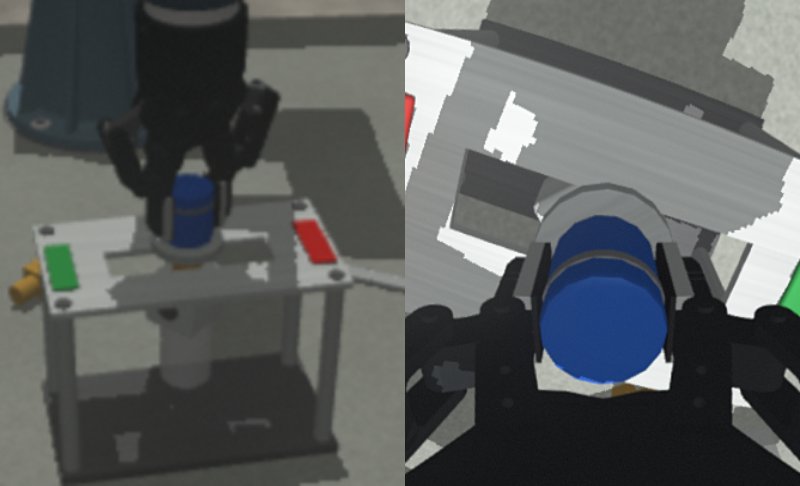

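The neck is at the crossing, with the collar above the plate and the body below, and no contact force. Now I'll slide towards the green tag.

>>> move_arm --increments '[{"tx":0.002,"ty":0.0006,"tz":0,"turn":0},{"tx":0.006,"ty":0.002,"tz":0,"turn":0},{"tx":0.011,"ty":0.0036,"tz":0,"turn":0},{"tx":0.016,"ty":0.0052,"tz":0,"turn":0},{"tx":0.021,"ty":0.0068,"tz":0,"turn":0},{"tx":0.026,"ty":0.0084,"tz":0,"turn":0},{"tx":0.031,"ty":0.01,"tz":0,"turn":0},{"tx":0.036,"ty":0.0117,"tz":0,"turn":0},{"tx":0.04,"ty":0.013,"tz":0,"turn":0},{"tx":0.043,"ty":0.014,"tz":0,"turn":0},{"tx":0.0455,"ty":0.0148,"tz":0,"turn":0},{"tx":0.047,"ty":0.0153,"tz":0,"turn":0},{"tx":0.048,"ty":0.0157,"tz":0,"turn":0},{"tx":0.048,"ty":0.0157,"tz":0,"turn":0},{"tx":0.048,"ty":0.0157,"tz":0,"turn":0}]'

```text
time_s: 9.75
eef_pos: [0.5865, 0.0074, 0.201]
eef_rot: [-0.0, 0.847, -0.531, -0.0]
wrist_force: [-0.1, 3.0, -4.6]
opening: 0.429
```

Run:
```python
from h import *
grab('wrist','w5');grab('scene','s5')
o=get_obs();print(o['eef_pos'],o['wrist_force'],o['torque'])
q=load('s5')['p'];a=cv2.resize(q[130:310,270:420],None,fx=2.7,fy=2.7,interpolation=2)
b=cv2.resize(load('w5')['p'][100:480,150:480],(395,486))
cv2.imwrite('pics/c9.png',np.hstack([a,b])[:,:,::-1])
```

```text
[0.58647384 0.00735515 0.20098633] [-0.43577686  2.97704129 -4.68476346] [0.60367779 0.01858332 0.03061516]
```

View pics/c9.png

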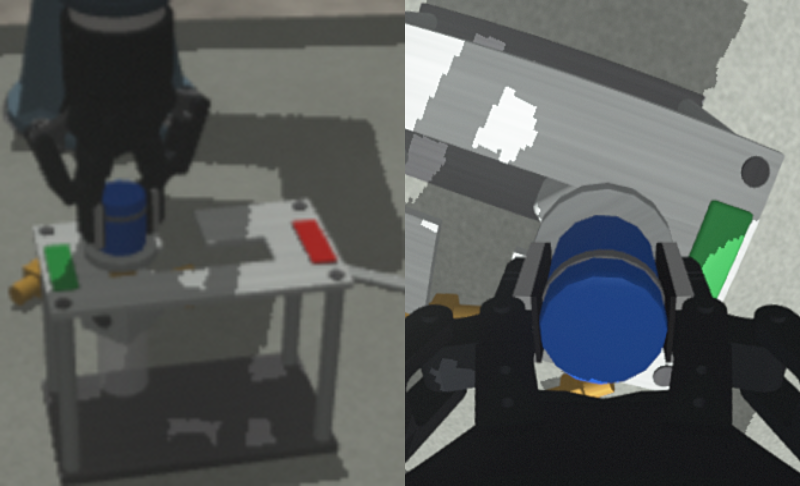

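Light contact (3 N) with the end of the arm, so it is at the end. I'll relieve about 0.8 mm and lower.

>>> move_arm --increments '[{"tx":-0.0007,"ty":-0.0003,"tz":0.0005,"turn":0},{"tx":-0.0007,"ty":-0.0003,"tz":0.0015,"turn":0},{"tx":-0.0007,"ty":-0.0003,"tz":0.003,"turn":0},{"tx":-0.0007,"ty":-0.0003,"tz":0.0045,"turn":0},{"tx":-0.0007,"ty":-0.0003,"tz":0.006,"turn":0},{"tx":-0.0007,"ty":-0.0003,"tz":0.007,"turn":0},{"tx":-0.0007,"ty":-0.0003,"tz":0.0075,"turn":0},{"tx":-0.0007,"ty":-0.0003,"tz":0.0075,"turn":0},{"tx":-0.0007,"ty":-0.0003,"tz":0.0075,"turn":0}]'

```text
time_s: 10.6
eef_pos: [0.5864, 0.0075, 0.1933]
eef_rot: [0.0, 0.847, -0.531, -0.0]
wrist_force: [0.1, 0.7, -6.0]
opening: 0.431
```

>>> move_arm --increments '[{"tx":0,"ty":0,"tz":0.0005,"turn":0},{"tx":0,"ty":0,"tz":0.001,"turn":0},{"tx":0,"ty":0,"tz":0.001,"turn":0},{"tx":0,"ty":0,"tz":0.001,"turn":0}]'

```text
time_s: 10.93
eef_pos: [0.5865, 0.0075, 0.1925]
eef_rot: [0.0, 0.847, -0.531, 0.0]
wrist_force: [0.5, 1.5, -5.7]
opening: 0.435
```

>>> move_arm --increments '[{"tx":0,"ty":0,"tz":0.0004,"turn":0},{"tx":0,"ty":0,"tz":0.0008,"turn":0},{"tx":0,"ty":0,"tz":0.0008,"turn":0},{"tx":0,"ty":0,"tz":0.0008,"turn":0}]'

```text
time_s: 11.27
eef_pos: [0.5866, 0.0075, 0.1924]
eef_rot: [-0.0, 0.847, -0.531, 0.0]
wrist_force: [-3.5, 1.6, 3.0]
opening: 0.426
```

The wrist force went from −5.7 to +3 N, so the collar is resting on the plate. Releasing.

>>> move_arm --increments '[{"tx":0,"ty":0,"tz":0,"turn":0},{"tx":0,"ty":0,"tz":0,"turn":0},{"tx":0,"ty":0,"tz":0,"turn":0},{"tx":0,"ty":0,"tz":0,"turn":0},{"tx":0,"ty":0,"tz":0,"turn":0},{"tx":0,"ty":0,"tz":0,"turn":0},{"tx":0,"ty":0,"tz":0,"turn":0},{"tx":0,"ty":0,"tz":0,"turn":0}]' --gripper 0.8

```text
time_s: 11.93
eef_pos: [0.5865, 0.0076, 0.1917]
eef_rot: [0.0, 0.847, -0.531, 0.0]
wrist_force: [-0.7, -0.3, -0.0]
opening: 0.798
```

Run:
```python
from h import *
grab('wrist','w6')
o=get_obs();print(o['eef_pos'],o['wrist_force'],o['opening'])
```

```text
[0.58652829 0.00755631 0.19167655] [ 0.54211685  0.3001353  -0.15760931] 0.8024935963159548
```

View pics/w6.png

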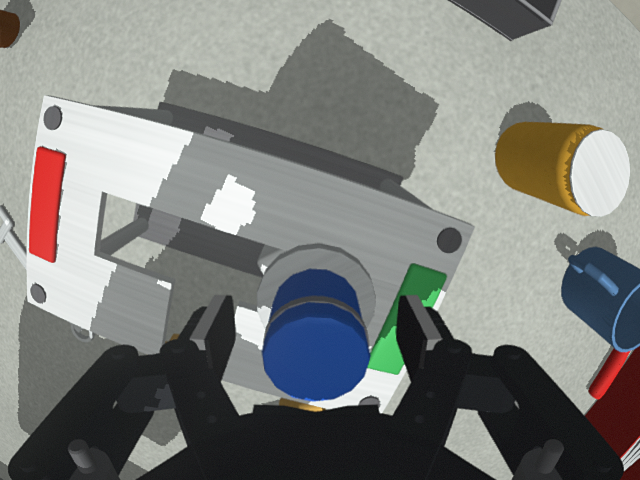

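The pads (about 220 and 415) are clear of the knob (316,345), and there is no force. I'll retreat straight up, then go back towards the robot for a clear view.

>>> move_arm --increments '[{"tx":0,"ty":0,"tz":-0.002,"turn":0},{"tx":0,"ty":0,"tz":-0.007,"turn":0},{"tx":0,"ty":0,"tz":-0.014,"turn":0},{"tx":0,"ty":0,"tz":-0.023,"turn":0},{"tx":0,"ty":0,"tz":-0.034,"turn":0},{"tx":0,"ty":0,"tz":-0.046,"turn":0},{"tx":0,"ty":0,"tz":-0.059,"turn":0},{"tx":0,"ty":0,"tz":-0.072,"turn":0},{"tx":0,"ty":0,"tz":-0.085,"turn":0},{"tx":0,"ty":0,"tz":-0.098,"turn":0},{"tx":0,"ty":0,"tz":-0.11,"turn":0},{"tx":-0.005,"ty":0.01,"tz":-0.12,"turn":0},{"tx":-0.013,"ty":0.028,"tz":-0.128,"turn":0},{"tx":-0.024,"ty":0.05,"tz":-0.13,"turn":0},{"tx":-0.036,"ty":0.074,"tz":-0.13,"turn":0},{"tx":-0.047,"ty":0.096,"tz":-0.13,"turn":0},{"tx":-0.055,"ty":0.112,"tz":-0.13,"turn":0},{"tx":-0.06,"ty":0.12,"tz":-0.13,"turn":0},{"tx":-0.06,"ty":0.12,"tz":-0.13,"turn":0},{"tx":-0.06,"ty":0.12,"tz":-0.13,"turn":0}]'

```text
time_s: 13.65
eef_pos: [0.4529, 0.0092, 0.3224]
eef_rot: [-0.0, 0.847, -0.531, 0.001]
wrist_force: [0.3, -0.1, 0.1]
opening: 0.798
```

Run:
```python
from h import *
grab('wrist','w7');grab('scene','s7');grab('top','t7')
o=get_obs();print(o['eef_pos'],o['wrist_force'],o['time_s'])
q=load('s7')['p'];cv2.imwrite('pics/c10.png',cv2.resize(q[150:310,270:420],None,fx=3.7,fy=3.7,interpolation=2)[:,:,::-1])
W=cloud(load('s7'));h=cv2.cvtColor(q,cv2.COLOR_RGB2HSV)
m=(h[...,0]>100)&(h[...,0]<125)&(h[...,1]>150);m[:,:270]=0;m[:,420:]=0;m[:150]=0;m[310:]=0
w=W[m];print('knob z top',np.nanpercentile(w[:,2],[2,98]),np.nanmedian(w,0))
```

```text
[0.45320498 0.00914407 0.3217866 ] [0.28717143 0.06234016 0.28678994] 13.8
knob z top [0.21005487 0.21493144] [0.5919221  0.00781839 0.2127199 ]
```

View pics/c10.png

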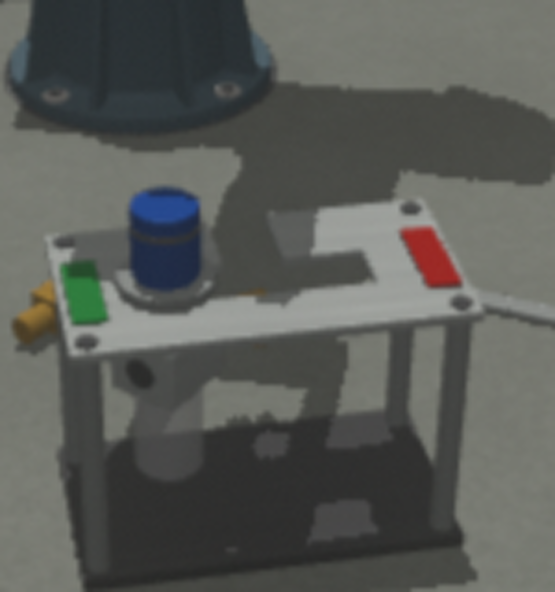

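View pics/s7.png

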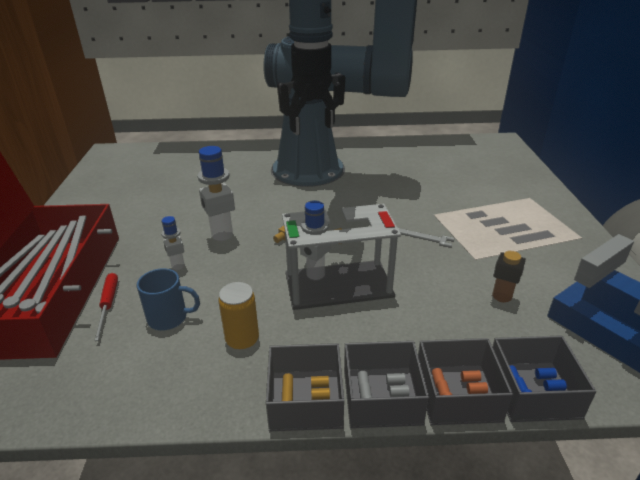

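View pics/w7.png

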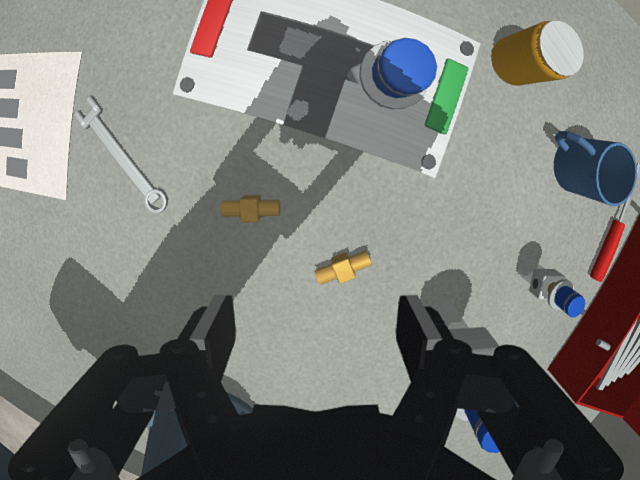

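Run:
```python
from h import *
z=load('w7');cv2.imwrite('pics/c11.png',cv2.resize(z['p'][0:190,330:490],None,fx=3.1,fy=3.1,interpolation=2)[:,:,::-1])
t=load('t7');cv2.imwrite('pics/c12.png',cv2.resize(t['p'][165:260,230:370],None,fx=5,fy=5,interpolation=2)[:,:,::-1])
```

```text
(no output)
```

View pics/c11.png

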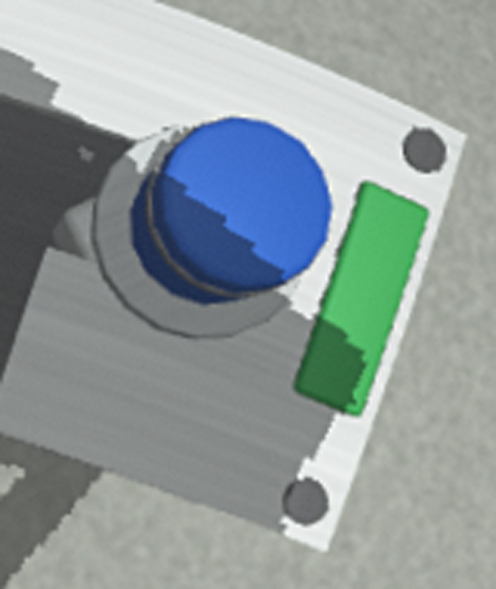

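View pics/c12.png

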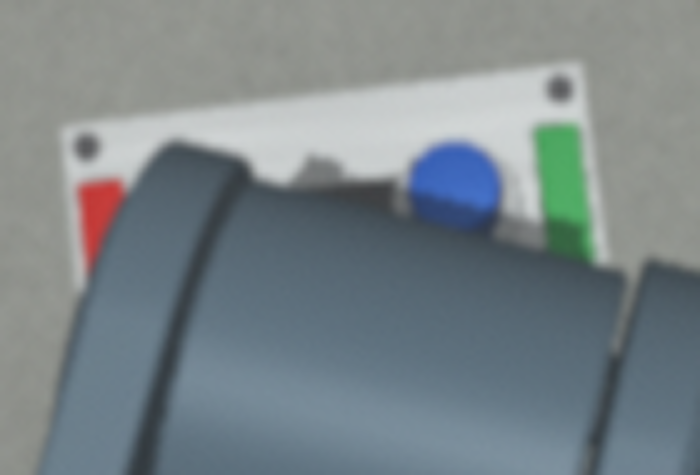

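Run:
```python
from h import *
z=load('w7');k=fish(z,330+240/3.1,205/3.1,.212);g=fish(z,330+361/3.1,297/3.1,.164)
print('wrist',k,g,np.linalg.norm((k-g)[:2]))
t=load('t7');k=rayz(t,230+(456-2)/5,165+(189-2)/5,.212);print('top',k, rayz(t,230+563/5,165+193/5,.164))
```

```text
wrist [0.58373603 0.00762541 0.212     ] [ 0.59167507 -0.03705928  0.164     ] 0.045384467282587
top [0.58363117 0.00477832 0.212     ] [ 0.59093951 -0.039414    0.164     ]
```

The knob axis is 45 mm from the green tag's centre (45.4 mm by wrist camera, 44.8 by top), against 45 mm nominal. It stands straight with its top at about 0.212–0.215 m. Handing in.

Run:
```python
from h import *
print(workorder.hand_in(), get_obs()['time_s'])
```

```text
the job is handed in; nothing more can be done
the job is handed in; nothing more can be done
```

The middle-sized regulator now hangs in the T-slot at the green-tag end, and I handed the job in at about 14 s. I gripped it by the knob, lifted it 45 mm and brought its neck in through the front mouth to the crossing. I then slid it towards the green tag until it touched the end (3 N), eased back slightly, lowered the collar onto the plate and released it.

**Last checks:**
- **Position:** the knob axis is 45.4 mm (wrist camera) and 44.8 mm (top camera) from the green tag's centre, against 45 mm nominal.
- **Hanging:** the knob top reads 0.215 m against 0.212 m expected. The regulator looks upright, with the collar on the plate and the body below it.
- **Robot:** the gripper is clear and the wrist force is about zero.
- **Other things:** in the last pictures the other things on the bench look unmoved.

**Disagreements:** the cameras differed by 2–3 mm from each other and from the arm's readings, well within the slot's 6 mm of play each side. The first move call was refused because each row needs all four numbers; nothing moved.

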